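Open the specimen box for conditioning and turn its status tile

ROBOT

A 6-joint arm with a two-finger parallel gripper is mounted at the origin on the work surface; the furniture and walls round the work are solid. World frame = base frame: x ahead of the robot, y to its left, z up, the work surface at z = 0. Lengths are in mm, angles in degrees, forces in N, time in s.
With the tool pointing down it reaches from about 300 to 850 mm from the base axis. Payload 4.2 kg.
Tool frame: the origin (TCP) lies at the very end of the fingers, on their centre line; the grasp point (between the pads) lies 19 mm behind it (env.grasp_offset is the distance from the TCP to the grasp point, in mm); z points along the fingers, y is the line along which they close (so a half turn about z gives the same grasp; the last joint's range is limited). The gripper opens to 91 mm and grips with 3 to 60 N. Pads are 32 mm wide; open, the fingers measure 118 mm over their backs; the gripper's body (76 mm by 178 mm) begins 60 mm behind the grasp point.
Start: joints at [-77.12, 18.312, 89.639, -0, 72.044, -1.146], TCP at [139.361, -557.875, 191.176] pointing down, gripper open.
Joint ranges: [-177.97, 177.97], [-48.28, 115.42], [12.27, 149.76], [-77.06, 257.06], [2.81, 150.46], [-146.56, 146.56]. Speed limits (degrees/s): [147.25, 147.25, 180, 180, 180, 180].

INTERFACE

Orientations are given as [roll, pitch, yaw] about the fixed x, y, z axes, in that order (R = Rz(yaw) Ry(pitch) Rx(roll)).
In Python, from workcell import env, eyes gives the robot as it stands.
- The arm moves only by the tool send_rows, never from a script. Its arguments are lists of equal length, an entry for each row: "grip": the opening, from -1 (shut) to 1 (fully open), so that 0 is half open; "xyz": the shift along the world's x, y, z in m, a list of three; "yaw": the turn about the world's z in degrees. A call has 1 to 8 rows; each row is the pose to reach, as a shift and turn from the pose commanded when the call began; what a row does not reach only later rows make up. A row lasts 1/12 s, in which the tool goes at most 41.7 mm and 7.16 degrees, less where a joint would pass 70% of its speed; a pose out of reach is approached as far as the arm can. A call with a gripper value outside its range is refused whole. The fingers move at their own pace and stop on an object; "grip_force" is the grip in N (left out, the last holds). Time passes only in rows, so rows that repeat a pose let the fingers close. It gives the time, the measured TCP pose, the force, the opening and the grip force at its end, in the units of the state.
- env.state(): the state, without advancing time (a new reading comes with each control period).
- eyes.grab_frame(name): name is "scene" or "side" or "wrist"; returns a dict with "frame" (400x640x3 uint8, red, green, blue), "fx", "fy", "cx", "cy" (pixels), "D" ([k1, k2, p1, p2, k3] as OpenCV has them; the pictures are not rectified), "pose" (4x4, takes a point from camera to world coordinates). Camera axes: x right, y down, z forward; pixel columns grow to the right and rows downward; lengths in mm; the calibration is good to about 2 mm. A picture is of the moment at which its call begins. There is no depth.
- env.job_done(): hands the job in; it is judged then, once.
The state is a dict: "time_s": time; "qpos": joint angles; "qvel": joint speeds; "effort": joint torques, N m; "ee_pos": TCP position; "ee_rot": TCP orientation; "force": force on the tool from outside, world axes, zero at the start; "torque": the same for the moment, N m; "gripper_width": finger opening in mm; "gripper_force": force on a finger pad.
Only numpy, scipy, OpenCV 4.12 (cv2) and the standard library are available. Lean on these libraries where they do the work, as an engineer would, in place of code of your own. Each camera call takes 0.05 s, during which the arm holds its last target. There are 200 camera calls.

TASK

The steel plates in the grey box on the sloping stand are ready to come to room temperature. Take the blue lid off: by its black handle lift its lower end over the stop lip, slide it down the slope until it is clear of the grooves, and lay it flat on the black rubber mat, handle up, without letting it drop. Then turn the tile beside the box half a turn so that its green face shows at the front; leave the plates lying in the box and everything else where it is.

Things in the scene. Friction and masses are not known exactly. Their poses are not given: they have to be found in the camera images.
- stand: White sheet stand fixed to the bench, 128 x 118 mm, with the grey specimen box (136 mm up the slope, 110 mm wide) fixed on its 26 degree slope and the status tile on a post at its left (+y) side. Origin on the bench under the middle of the box; z up. -x is its front, where the slope is lowest (box edge 80 mm above the bench); the slope rises towards +x.
- stop_lip (a point): Middle of the top edge of the box's stop lip, which runs across the lower end of the lid, 6 mm thick, and stands 3.5 mm above the seat on which the lid lies. The lid cannot slide down the slope unless its lower end is lifted over this lip; 5 to 7 mm of lift is right. Axes of the stand.
- rail_end (a point): Midway between the lower ends of the two groove rails, on their undersides, 8 mm above the seat. Rails overhang the lid's side edges by 6 mm, from here up to its upper end (50 mm). They let the home lid turn up about its upper end by at most 4.5 degrees; 3 is right, then draw it down along its own plane. After 55 mm it is clear and can be lifted away.
- box_seat (a point): Point of the stand where the middle of the lid's underside lies when the lid is home (axes of the stand, not sloped). The lid has 2 mm of side play each way.
- lid_handle (a point): Middle of the black bar handle on the blue lid: 10 mm thick (lid x), 60 mm long (y), 22 mm high; this point is 11.5 mm above the lid's top face. Axes of the lid: x from the handle end (lower end) to the other end, up the slope when home; z out of the top face. The lid's lower edge is 16 mm off along -x. Home, the bar is square to the slope: tilt the gripper with it, fingers on its upper and lower faces.
- lid_centre (a point): Centre of the blue lid's plate, 120 x 90 x 4 mm, about 0.14 kg, loose (2 mm above its underside). Axes as for the handle, which lies 44 mm from here along -x.
- lid: The blue lid as a whole; origin at the middle of its underside, axes as for the handle.
- box_inside (a point): Point of the stand inside the box, between the middles of the two plates.
- plate_long_mid (a point): Centre of the ground steel plate 50 x 80 x 6 mm with two holes, loose in the lower half of the box, under the lid.
- plate_square_mid (a point): Centre of the ground steel plate 50 x 50 x 10 mm, loose in the upper half of the box, under the lid.
- mat: Black ribbed rubber mat, 170 (x) x 150 (y) x 4 mm, fixed to the bench; origin under its middle.
- mat_top (a point): Centre of the mat's top face, 4 mm above the bench.
- tile_axis (a point): Centre of the status tile, on its upright pivot axis, 151 mm above the bench; axes of the stand. The tile is an upright plate 64 mm wide, 46 mm high, 8 mm thick, on top of a thin post, open all round and above; one face red with a white bar, the other green with a white disc. The side of the box is 65 mm from the axis.
- tile (a joint): Turn of the tile about the upright axis, rad: 0 = red face square to the stand's front (-x), pi = green face square to the front, a stop at each end. Grows clockwise seen from above: the edge at the left (+y) goes away from the robot (+x), round behind, and ends at the right. Light friction (0.02 N m); stays where it is left.
- wash_bottle: White wash bottle with a red bent spout, 193 mm high, standing; origin under its foot. Bystander. It stands before the back wall's upstand, which closes the bench at x = 0.75 m.
- grease_pot: White pot with a green screw lid, 63 mm diameter, 59 mm high; origin under its middle. Bystander.
- lab_timer: Hand-held white timer with keys, 128 x 58 x 18 mm, lying; origin under its middle. Bystander. It lies in front of the fixed cream drying oven at the left, which fills x 0.42 to 0.77 m, y above 0.40 m, up to 0.45 m high: keep the arm clear of it.

How it is judged:
By the outcome, as a careful person would: the job done as asked, in the order asked, and still so for the second after the job is handed in, with the robot touching nothing.
It also fails if it takes over 64 s, if anything falls off the work surface, if the arm or the gripper's body presses on something with over 40 N, if the wrist force passes 120 N, or if a joint passes its speed limit or range.

## Working session

There is one attempt and no reset: what is moved stays moved. The work goes in short steps, Python scripts to look and compute and a tool call to move; the robot and the scene stay as the last step left them, time stands still between calls to the robot, and variables do not carry over. Pictures are saved under pics/ and viewed, at most 10 in all, crops included, and the job is handed in when it is done.

Besides the shell and the picture viewer there is one more tool, called after "Request:" as name([rows], argument=value, ...), one row to a line, values as JSON. send_rows: Moves the arm, as the interface text tells. Its arguments: {"type":"object","properties":{"grip":{"type":"array"},"xyz":{"type":"array"},"yaw":{"type":"array"},"grip_force":{"type":"number"}},"required":["grip","xyz","yaw"]}

```bash
ls; mkdir -p pics; cat > h.py <<'E'
import numpy as np, cv2, json
def ray(f,uv):
    K=np.array([[f['fx'],0,f['cx']],[0,f['fy'],f['cy']],[0,0,1.]])
    n=cv2.undistortPoints(np.array(uv,float).reshape(-1,1,2),K,np.array(f['D'])).reshape(-1,2)
    P=np.array(f['pose']); d=np.c_[n,np.ones(len(n))]@P[:3,:3].T
    return P[:3,3],d/np.linalg.norm(d,axis=1)[:,None]
def onz(f,uv,z):
    o,d=ray(f,uv); return o+d*((z-o[2])/d[:,2])[:,None]
def tri(f1,a,f2,b):
    o1,d1=ray(f1,a);o2,d2=ray(f2,b);out=[]
    for p,q in zip(d1,d2):
        s=np.linalg.lstsq(np.c_[p,-q],o2-o1,rcond=None)[0]
        A=o1+p*s[0];B=o2+q*s[1];out.append([*(A+B)/2,np.linalg.norm(A-B)])
    return np.round(np.array(out),1)
def proj(f,X):
    P=np.linalg.inv(np.array(f['pose']));K=np.array([[f['fx'],0,f['cx']],[0,f['fy'],f['cy']],[0,0,1.]])
    return cv2.projectPoints(np.array(X,float).reshape(-1,1,3),cv2.Rodrigues(P[:3,:3])[0],P[:3,3],K,np.array(f['D']))[0].reshape(-1,2)
E
python3 - <<'E'
from workcell import env, eyes
import cv2,pickle,numpy as np
for n in("scene","side","wrist"):
    f=eyes.grab_frame(n); pickle.dump(f,open(f'{n}0.pkl','wb')); cv2.imwrite(f'pics/{n}0.png',f['frame'][...,::-1]); print(n,f['fx'],np.round(f['pose'],2).tolist())
s=env.state(); print(s['ee_pos'],s['ee_rot'],s['force'],s['gripper_width'])
E
```

```text
pics
scene 486.7160177813812 [[-0.6, -0.62, 0.51, -47.9], [-0.8, 0.46, -0.39, 432.08], [0.01, -0.64, -0.77, 1028.33], [0.0, 0.0, 0.0, 1.0]]
side 475.3881480892919 [[-0.9, -0.29, 0.33, 63.44], [-0.44, 0.62, -0.65, 920.12], [-0.02, -0.73, -0.68, 1142.9], [0.0, 0.0, 0.0, 1.0]]
wrist 345.88148130374253 [[0.24, -0.94, -0.23, 202.68], [-0.97, -0.24, -0.06, -541.88], [-0.0, 0.24, -0.97, 385.02], [0.0, 0.0, 0.0, 1.0]]
[ 139.25231006 -557.46263491  190.51375332] [-1.79922808e+02 -7.75095571e-04  1.40261395e+01] [-0.46157928  0.09954906  0.35319273] 91.23074623021098
```

View pics/scene0.png

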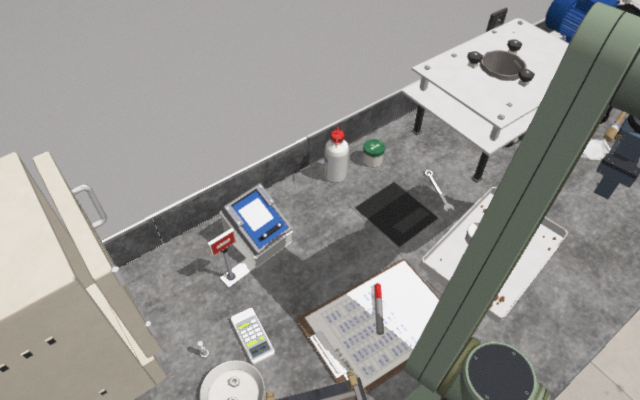

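View pics/side0.png

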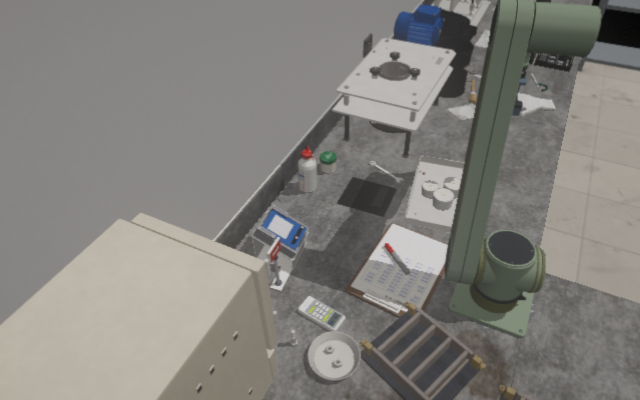

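The scene view shows the box with its blue lid at about (257,218), the handle at (270,233), the tile (red face) at (222,242) and the mat at (397,213). The side view has the box at (285,230) and the mat at (368,196).

```bash
python3 - <<'E'
import cv2,pickle,numpy as np
from h import *
F={n:pickle.load(open(n+'0.pkl','rb')) for n in('scene','side')}
roi={'scene':(215,180,300,262),'side':(250,203,312,250)}
C=[]
for n,(a,b,c,d) in roi.items():
    im=F[n]['frame'][b:d,a:c]; hsv=cv2.cvtColor(im,cv2.COLOR_RGB2HSV)
    m=cv2.inRange(hsv,(100,120,40),(125,255,255))
    cs=cv2.findContours(m,0,2)[0]; k=max(cs,key=cv2.contourArea); h=cv2.convexHull(k)
    q=cv2.approxPolyDP(h,4,True)
    print(n,cv2.contourArea(h),(q.reshape(-1,2)+[a,b]).tolist())
    C.append(cv2.resize(im,(400,390),interpolation=cv2.INTER_CUBIC))
f=F['scene'];im=f['frame'];g=cv2.cvtColor(im,cv2.COLOR_RGB2GRAY)
m=(g<45).astype('uint8')*255; m[:170]=0;m[255:]=0;m[:,:345]=0;m[:,445:]=0
k=max(cv2.findContours(m,0,2)[0],key=cv2.contourArea)
r=cv2.minAreaRect(k);P=cv2.approxPolyDP(cv2.convexHull(k),5,True).reshape(-1,2);print(P.tolist(),np.round(onz(f,P,4)).tolist())
hs=cv2.cvtColor(im,cv2.COLOR_RGB2HSV);rm=cv2.inRange(hs,(170,120,80),(180,255,255))|cv2.inRange(hs,(0,120,80),(8,255,255));rm[:,:200]=0;rm[:,245:]=0;rm[:220]=0;rm[270:]=0
k=max(cv2.findContours(rm,0,2)[0],key=cv2.contourArea);r=cv2.minAreaRect(k);print('tile',r,cv2.boxPoints(r).tolist(),onz(f,[r[0]],151))
cv2.imwrite('pics/c1.png',np.hstack(C)[...,::-1])
E
```

```text
scene 1629.0 [[255, 191], [287, 227], [260, 247], [233, 207]]
side 853.0 [[272, 210], [305, 229], [295, 248], [263, 226]]
[[407, 193], [436, 218], [398, 245], [369, 217]] [[515.0, -305.0, 4.0], [403.0, -307.0, 4.0], [400.0, -164.0, 4.0], [514.0, -164.0, 4.0]]
tile ((222.94631958007812, 243.2252960205078), (9.499265670776367, 26.139360427856445), 58.392494201660156) [[209.32614135742188, 246.030029296875], [231.58795166015625, 232.3304443359375], [236.56649780273438, 240.42056274414062], [214.3046875, 254.12014770507812]] [[570.22917262 227.14990806 151.        ]]
```

View pics/c1.png

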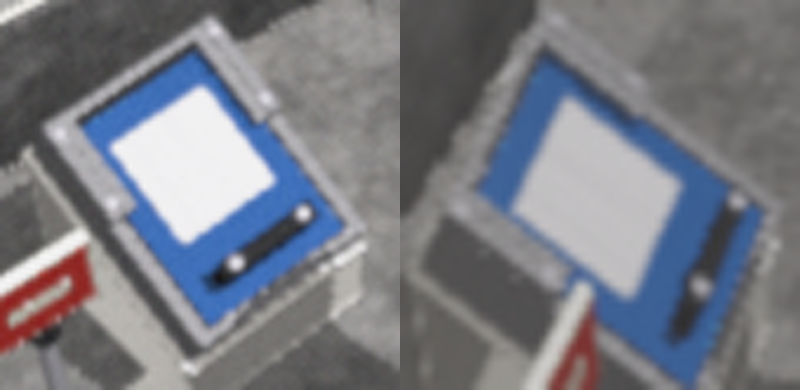

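```bash
python3 - <<'E'
import cv2,pickle,numpy as np
from h import *
a,b=[pickle.load(open(n+'0.pkl','rb')) for n in('scene','side')]
print(tri(a,[[279.4,224.8],[265.1,235.1],[287,227],[255,191],[233,207]],b,[[302.2,227.5],[296.5,237.5],[305,229],[272,210],[263,226]]))
print(onz(a,[[356,212],[397,184],[437,215],[400,245]],4).round(), onz(b,[[338,196],[352,178],[398,186],[387,216]],4).round())
# tile top-front edge pixels scene, bench under
print('tile top',onz(a,[[215,247.5],[234,232]],174).round(1))
E
```

```text
[[5.666e+02 8.250e+01 1.066e+02 2.000e+00]
 [5.617e+02 1.262e+02 1.075e+02 6.000e-01]
 [5.707e+02 5.950e+01 7.560e+01 1.700e+00]
 [6.664e+02 8.440e+01 1.393e+02 1.200e+00]
 [6.560e+02 1.526e+02 1.387e+02 1.000e-01]]
[[ 548. -147.    4.]
 [ 557. -306.    4.]
 [ 409. -316.    4.]
 [ 397. -168.    4.]] [[ 573. -187.    4.]
 [ 567. -296.    4.]
 [ 401. -325.    4.]
 [ 383. -167.    4.]]
tile top [[554.5 251.8 174. ]
 [565.7 198.1 174. ]]
```

Request:
send_rows([
  [0, 0, 0.04],
  [0, 0, 0.08],
  [0, 0.02, 0.11],
  [0.02, 0.06, 0.11],
  [0.04, 0.1, 0.11],
  [0.06, 0.14, 0.11],
  [0.08, 0.18, 0.11],
  [0.1, 0.21, 0.11],
], grip=[1, 1, 1, 1, 1, 1, 1, 1], yaw=[0, 0, 0, 0, 0, 0, 0, -6])

```text
time_s: 0.82
ee_pos: [235.2, -352.2, 301.1]
ee_rot: [-180.0, 0.0, 8.1]
force: [0.8, -0.2, 0.2]
gripper_width: 91.1
gripper_force: 0.0
```

Request:
send_rows([
  [0.32, 0.45, -0.01],
  [0.32, 0.45, -0.01],
  [0.32, 0.45, -0.01],
  [0.32, 0.45, -0.01],
  [0.32, 0.45, -0.01],
  [0.32, 0.45, -0.01],
  [0.32, 0.45, -0.01],
  [0.32, 0.45, -0.01],
], grip=[1, 1, 1, 1, 1, 1, 1, 1], yaw=[0, 0, 0, 0, 0, 0, 0, 0])

```text
time_s: 1.48
ee_pos: [428.9, -80.9, 295.1]
ee_rot: [180.0, -0.0, 8.2]
force: [1.6, -0.9, 0.4]
gripper_width: 90.8
gripper_force: 0.0
```

Request:
send_rows([
  [0.13, 0.18, -0.01],
  [0.13, 0.18, -0.01],
  [0.13, 0.18, -0.01],
  [0.13, 0.18, -0.01],
  [0.13, 0.18, -0.01],
  [0.13, 0.18, -0.01],
  [0.13, 0.18, -0.01],
  [0.13, 0.18, -0.01],
], grip=[1, 1, 1, 1, 1, 1, 1, 1], yaw=[0, 0, 0, 0, 0, 0, 0, 0])

```text
time_s: 2.15
ee_pos: [558.0, 97.0, 284.3]
ee_rot: [179.9, 0.1, 8.3]
force: [-0.5, -0.2, 0.6]
gripper_width: 91.0
gripper_force: 0.0
```

```bash
python3 - <<'E'
from workcell import env, eyes
import cv2,pickle,numpy as np
n='wrist'
f=eyes.grab_frame(n); pickle.dump(f,open(f'{n}1.pkl','wb')); cv2.imwrite(f'pics/{n}1.png',f['frame'][...,::-1])
s=env.state(); print(s['ee_pos'],s['qpos'])
E
```

```text
[557.67393528  96.20727024 284.87456551] [ 8.65669336e+00  1.51051844e+01  8.08484406e+01 -5.24227772e-02
  8.41349002e+01  9.04559524e+01]
```

View pics/wrist1.png

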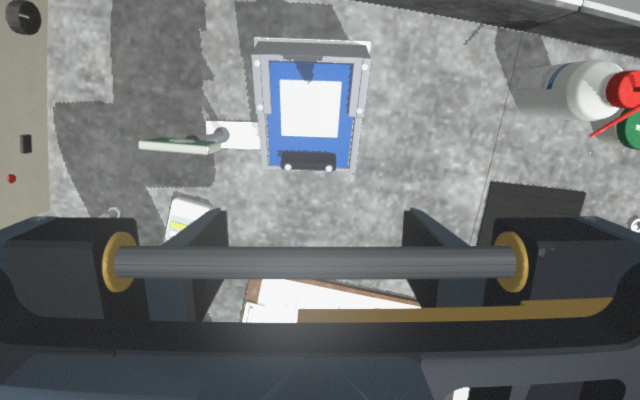

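```bash
python3 - <<'E'
import cv2,pickle,numpy as np
from h import *
a=pickle.load(open('scene0.pkl','rb'));w=pickle.load(open('wrist1.pkl','rb'))
im=w['frame'];hsv=cv2.cvtColor(im,cv2.COLOR_RGB2HSV)
m=cv2.inRange(hsv,(100,120,40),(125,255,255));m[200:]=0;m[:,:240]=0;m[:,380:]=0
k=max(cv2.findContours(m,0,2)[0],key=cv2.contourArea);q=cv2.approxPolyDP(cv2.convexHull(k),5,True).reshape(-1,2);print('lid',q.tolist())
g=cv2.cvtColor(im,cv2.COLOR_RGB2GRAY);d=g[160:176,276:342];print('studs rows/cols',[(c+276,r+160,int(d[r,c])) for r,c in zip(*np.where(d>150))][:60] and '')
st=[]
for x0,x1 in((281,296),(323,338)):
    p=g[162:174,x0:x1].astype(float);p=np.clip(p-110,0,None);yy,xx=np.mgrid[162:174,x0:x1];st.append([(xx*p).sum()/p.sum(),(yy*p).sum()/p.sum()])
print(np.round(st,1))
print('studs tri',tri(a,[[265.1,235.1],[279.4,224.8]],w,[[288,168],[331,169]]))
print('studs z108',onz(w,[[288,168],[331,169]],108).round(1))
for pt,z in(([266,60],136.5),([351,61],136.5)):print('lid top corner',onz(w,[pt],z).round(1))
print('tri upper',tri(a,[[233,207],[255,191]],w,[[266,60],[351,61]]))
print('tile top edge',onz(w,[[140,147],[216,150]],174).round(1),'base',onz(w,[[221,133]],0).round(1))
E
python3 - <<'E'
import cv2
im=cv2.imread('pics/wrist1.png')
cv2.imwrite('pics/w1c.png',cv2.resize(im[30:180,120:380],(780,450),interpolation=cv2.INTER_CUBIC))
E
```

```text
lid [[270, 62], [350, 65], [346, 167], [271, 164]]
studs rows/cols 
[[287.7 169. ]
 [329.8 169.4]]
studs tri [[558.9 126.6 111.6   1.7]
 [564.6  81.6 110.4   3.7]]
studs z108 [[557.9 126.  108. ]
 [563.6  79.7 108. ]]
lid top corner [[662.  158.3 136.5]]
lid top corner [[672.6  79.  136.5]]
tri upper [[659.8 155.  137.3   7.5]
 [674.   79.5 130.1   2.2]]
tile top edge [[569.6 256.3 174. ]
 [576.4 187.8 174. ]] base [[574.2 229.3   0. ]]
```

View pics/w1c.png

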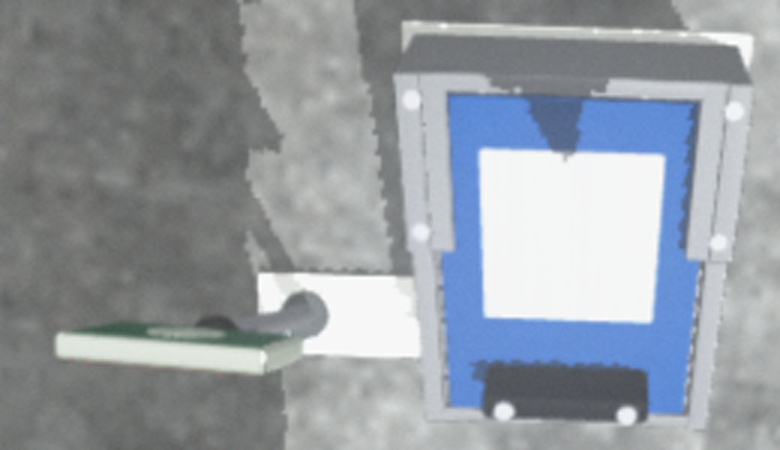

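The lid's handle studs at (288,169) and (330,169) put the handle centre near (566,104,100) mm. The stand's yaw is about 7° and the tile axis is near (575,223). I'll grip the bar by its ends, since the tool only yaws.

Request:
send_rows([
  [0.001, 0.007, -0.04],
  [0.001, 0.007, -0.08],
  [0.001, 0.007, -0.12],
  [0.001, 0.007, -0.15],
  [0.001, 0.007, -0.165],
  [0.001, 0.007, -0.165],
  [0.001, 0.007, -0.165],
  [0.001, 0.007, -0.165],
], grip=[1, 1, 1, 1, 1, 1, 1, 1], yaw=[-1, -1, -1, -1, -1, -1, -1, -1])

```text
time_s: 2.87
ee_pos: [560.4, 103.3, 122.2]
ee_rot: [180.0, -0.2, 7.1]
force: [0.8, 0.1, 0.2]
gripper_width: 91.2
gripper_force: 0.0
```

```bash
python3 - <<'E'
from workcell import env, eyes
import cv2,pickle,numpy as np
from h import *
C=[]
for n in('wrist','side'):
    f=eyes.grab_frame(n); pickle.dump(f,open(f'{n}2.pkl','wb')); im=f['frame']
    C.append(cv2.resize(im[120:300,120:520],(800,360)) if n=='wrist' else cv2.resize(im[190:260,230:370],(440,220),interpolation=cv2.INTER_CUBIC))
C[1]=cv2.copyMakeBorder(C[1],0,0,0,360,cv2.BORDER_CONSTANT)
cv2.imwrite('pics/w2.png',np.vstack(C)[...,::-1])
s=env.state(); print(s['ee_pos'],s['force'])
E
```

```text
[560.65187804 103.73287243 122.38552532] [ 0.5361543   1.04367369 -0.07550711]
```

View pics/w2.png

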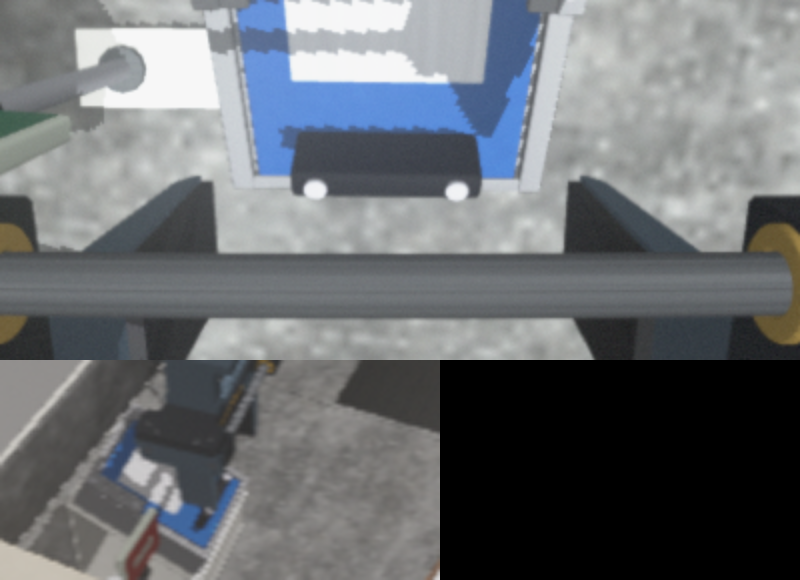

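Close up, the handle studs are at original pixels (277.5,214.5) and (348.5,215), centred between the fingers to within about 2 mm. The side walls stand at about lid height.

```bash
python3 - <<'E'
import pickle
from h import *
w=pickle.load(open('wrist2.pkl','rb'));v=pickle.load(open('wrist1.pkl','rb'))
print(tri(v,[[287.7,169],[329.8,169.4]],w,[[277.5,214.5],[348.5,215]]))
for z in(106,110,114):print(onz(w,[[277.5,214.5],[348.5,215]],z).round(1))
# lid lower corners of visible frame and side wall top
print(tri(v,[[262.3,170]],w,[[236.5,212]]))
E
```

```text
[[5.541e+02 1.274e+02 9.260e+01 8.000e-01]
 [5.609e+02 8.030e+01 9.590e+01 4.000e-01]]
[[558.4 126.8 106. ]
 [563.7  81.9 106. ]]
[[559.6 126.5 110. ]
 [564.8  82.5 110. ]]
[[560.9 126.2 114. ]
 [566.   83.  114. ]]
[[545.3 158.9  71.8   2. ]]
```

Request:
send_rows([
  [-0.001, 0, -0.006],
  [-0.001, 0, -0.012],
  [-0.001, 0, -0.018],
  [-0.001, 0, -0.023],
  [-0.001, 0, -0.023],
  [-0.001, 0, -0.023],
], grip=[1, 1, 1, 1, 1, 1], yaw=[0, 0, 0, 0, 0, 0])

```text
time_s: 3.47
ee_pos: [558.1, 104.1, 96.5]
ee_rot: [180.0, 0.1, 7.2]
force: [0.4, 0.9, 0.3]
gripper_width: 91.1
gripper_force: 0.0
```

Request:
send_rows([
  [0, 0, 0],
  [0, 0, 0],
  [0, 0, 0],
  [0, 0, 0],
  [0, 0, 0],
  [0, 0, 0],
  [0, 0, 0],
  [0, 0, 0],
], grip=[0.5, 0.4, -0.2, -0.3, -0.4, -0.4, -0.4, -0.4], yaw=[0, 0, 0, 0, 0, 0, 0, 0], grip_force=30)

```text
time_s: 4.13
ee_pos: [558.4, 104.1, 97.2]
ee_rot: [180.0, -0.0, 7.2]
force: [-0.7, -0.0, 0.4]
gripper_width: 41.1
gripper_force: 0.0
```

The fingers closed past 60 mm without touching anything, so they missed the bar. I'll reopen and look.

Request:
send_rows([
  [0, 0, 0],
  [0, 0, 0],
  [0, 0, 0],
  [0, 0, 0],
  [0, 0, 0],
  [0, 0, 0],
  [0, 0, 0],
], grip=[0.6, 1, 1, 1, 1, 1, 1], yaw=[0, 0, 0, 0, 0, 0, 0])

```text
time_s: 4.72
ee_pos: [558.4, 104.0, 97.1]
ee_rot: [180.0, 0.0, 7.2]
force: [0.4, 0.6, -0.4]
gripper_width: 84.3
gripper_force: 0.0
```

```bash
python3 - <<'E'
from workcell import env, eyes
import cv2,pickle,numpy as np
from h import *
C=[]
for n in('wrist','scene'):
    f=eyes.grab_frame(n); pickle.dump(f,open(f'{n}3.pkl','wb')); im=f['frame']
    C.append(cv2.resize(im[130:280,180:460],(560,300)) if n=='wrist' else cv2.resize(im[180:265,210:330],(560,300),interpolation=cv2.INTER_CUBIC))
cv2.imwrite('pics/w3.png',np.vstack(C)[...,::-1])
s=env.state(); print(s['ee_pos'],s['gripper_width'])
print('TCP in wrist',proj(pickle.load(open('wrist3.pkl','rb')),s['ee_pos']),'handle?',proj(f,[565.7,104,100]),proj(f,s['ee_pos']))
E
```

```text
[558.42935838 104.07931989  97.12987567] 90.38338921916392
TCP in wrist [[314.54359883 223.9148434 ]] handle? [[272.32718863 231.4520943 ]] [[274.08201079 234.16814611]]
```

View pics/w3.png

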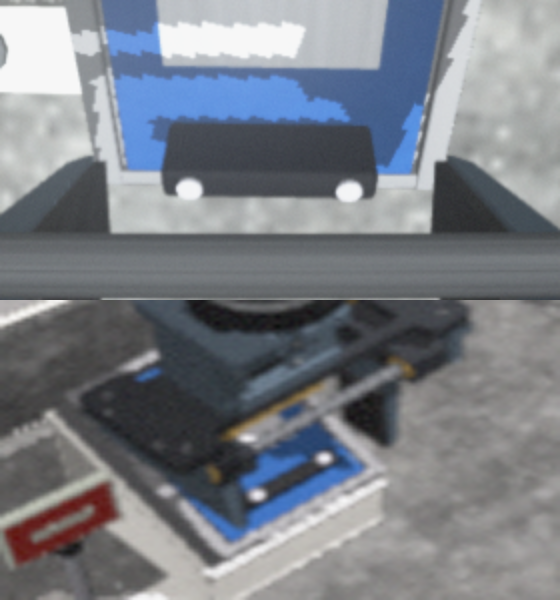

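```bash
python3 - <<'E'
import pickle,cv2
from h import *
T=np.array([558.4,104.1,97.1]);yw=np.deg2rad(7.1);X=np.array([np.cos(yw),np.sin(yw),0]);Y=np.array([-np.sin(yw),np.cos(yw),0]);Z=np.array([0,0,1.])
V=[]
for n,(a,b,c,d,s,t) in {'wrist':(180,130,460,280,2.8,2.8),'scene':(210,180,330,265,6.5,4.7)}.items():
    f=pickle.load(open(n+'3.pkl','rb'));im=cv2.resize(f['frame'][b:d,a:c],None,fx=s,fy=s if n=='scene' else t,interpolation=cv2.INTER_CUBIC)
    if n=='scene':im=cv2.resize(f['frame'][b:d,a:c],None,fx=6.5,fy=6.5,interpolation=cv2.INTER_CUBIC); t=6.5
    im=np.ascontiguousarray(im[...,::-1])
    def dr(P,col):
        p=(proj(f,P)-[a,b]+.5)*[s,t];cv2.polylines(im,[p.round().astype(int)],True,col,1)
    for sg in(1,-1): dr([T+sg*45*Y+16*X,T+sg*45*Y-16*X,T+sg*45*Y-16*X+38*Z,T+sg*45*Y+16*X+38*Z],(0,255,255))
    n_=-.438*X+.899*Z;u=.899*X+.438*Z;H=np.array([565.7,104,100.])
    for h in(11,-11): dr([H+n_*h+5*u+30*Y,H+n_*h+5*u-30*Y,H+n_*h-5*u-30*Y,H+n_*h-5*u+30*Y],(0,255,0) if h>0 else (0,0,255))
    V.append(im)
w=max(v.shape[1] for v in V)
V=[cv2.copyMakeBorder(v,0,0,0,w-v.shape[1],0) for v in V];o=np.vstack(V);print(o.shape);cv2.imwrite('pics/w4.png',cv2.resize(o,None,fx=min(1,600/o.shape[0]),fy=min(1,600/o.shape[0])))
E
```

```text
(972, 784, 3)
```

View pics/w4.png

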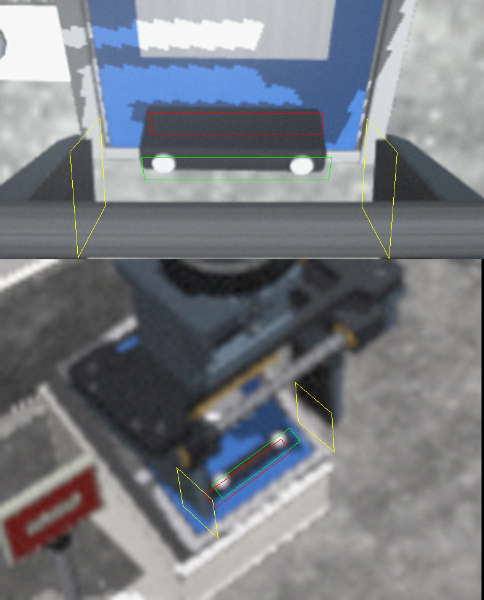

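Comparing scales within the wrist picture (the 90 mm gap against the 60 mm bar) puts the tips right at the top of the handle. The fingers passed just over it, so I'll go lower in small steps and watch the force.

Request:
send_rows([
  [0.001, 0, -0.002],
  [0.001, 0, -0.004],
  [0.001, 0, -0.006],
  [0.001, 0, -0.006],
  [0.001, 0, -0.006],
], grip=[1, 1, 1, 1, 1], yaw=[0, 0, 0, 0, 0])

```text
time_s: 5.23
ee_pos: [559.2, 104.0, 90.9]
ee_rot: [180.0, 0.0, 7.2]
force: [0.2, -0.4, -1.0]
gripper_width: 91.0
gripper_force: 0.0
```

Request:
send_rows([
  [0.001, 0, -0.002],
  [0.001, 0, -0.004],
  [0.001, 0, -0.005],
  [0.001, 0, -0.005],
  [0.001, 0, -0.005],
], grip=[1, 1, 1, 1, 1], yaw=[0, 0, 0, 0, 0])

```text
time_s: 5.65
ee_pos: [560.3, 104.0, 86.0]
ee_rot: [180.0, 0.0, 7.2]
force: [-0.5, -0.8, 0.2]
gripper_width: 91.2
gripper_force: 0.0
```

Request:
send_rows([
  [0, 0, 0],
  [0, 0, 0],
  [0, 0, 0],
  [0, 0, 0],
  [0, 0, 0],
  [0, 0, 0],
  [0, 0, 0],
  [0, 0, 0],
], grip=[0.2, 0.2, 0.2, 0.2, 0.2, 0.2, 0.2, 0.2], yaw=[0, 0, 0, 0, 0, 0, 0, 0], grip_force=20)

```text
time_s: 6.32
ee_pos: [560.6, 103.3, 87.0]
ee_rot: [179.9, -0.0, 7.2]
force: [-1.0, -3.4, 5.0]
gripper_width: 55.0
gripper_force: 5.7
```

Upward force at 55 mm wide means the tips are riding on the bar's top, so I'll reopen and go lower.

Request:
send_rows([
  [0, 0, 0],
  [0, 0, 0],
  [0, 0, 0],
  [0, 0, 0],
  [0, 0, 0],
], grip=[1, 1, 1, 1, 1], yaw=[0, 0, 0, 0, 0])

```text
time_s: 6.73
ee_pos: [560.2, 104.2, 85.9]
ee_rot: [-180.0, 0.0, 7.2]
force: [0.0, -0.3, -0.4]
gripper_width: 85.1
gripper_force: 0.0
```

Request:
send_rows([
  [0, 0, -0.002],
  [0, 0, -0.004],
  [0, 0, -0.006],
  [0, 0, -0.006],
  [0, 0, -0.006],
  [0, 0, -0.006],
], grip=[1, 1, 1, 1, 1, 1], yaw=[0, 0, 0, 0, 0, 0])

```text
time_s: 7.23
ee_pos: [560.4, 104.1, 80.1]
ee_rot: [180.0, 0.0, 7.2]
force: [0.3, 0.5, 0.3]
gripper_width: 91.0
gripper_force: 0.0
```

Request:
send_rows([
  [0, 0, -0.002],
  [0, 0, -0.003],
  [0, 0, -0.003],
  [0, 0, -0.003],
  [0, 0, -0.003],
  [0, 0, -0.003],
  [0, 0, -0.003],
  [0, 0, -0.003],
], grip=[1, 1, 0.1, 0.1, 0.1, 0.1, 0.1, 0.1], yaw=[0, 0, 0, 0, 0, 0, 0, 0], grip_force=20)

```text
time_s: 7.9
ee_pos: [560.5, 104.1, 77.2]
ee_rot: [-180.0, -0.0, 7.2]
force: [0.3, -0.0, -0.2]
gripper_width: 59.7
gripper_force: 20.0
```

The handle is held (59.7 mm, 20 N). Next I'll lift the lower end with a light grip so that the lid can turn between the pads.

Request:
send_rows([
  [0, 0, 0],
  [-0.0003, 0, 0.001],
  [-0.0006, 0, 0.002],
  [-0.0009, 0, 0.003],
  [-0.0012, 0, 0.004],
  [-0.0014, -0.0002, 0.005],
  [-0.0014, -0.0002, 0.0056],
  [-0.0014, -0.0002, 0.0056],
], grip=[0.1, 0.1, 0.1, 0.1, 0.1, 0.1, 0.1, 0.1], yaw=[0, 0, 0, 0, 0, 0, 0, 0], grip_force=12)

```text
time_s: 8.57
ee_pos: [558.9, 103.8, 82.8]
ee_rot: [180.0, 0.0, 7.2]
force: [-0.8, 0.6, -1.1]
gripper_width: 59.9
gripper_force: 12.0
```

```bash
python3 - <<'E'
from workcell import env, eyes
import cv2,pickle,numpy as np
C=[]
for n in('wrist','scene'):
    f=eyes.grab_frame(n); pickle.dump(f,open(f'{n}5.pkl','wb')); im=f['frame']
    C.append(cv2.resize(im[40:240,180:460],(420,300)) if n=='wrist' else cv2.resize(im[180:265,210:330],(420,300),interpolation=cv2.INTER_CUBIC))
cv2.imwrite('pics/w5.png',np.hstack(C)[...,::-1])
s=env.state(); print(s['ee_pos'],s['gripper_width'],s['force'],s['torque'])
E
```

```text
[558.93776171 103.83551388  82.71151137] 59.540762360231575 [-1.09835688  1.09755988 -1.89317827] [-0.00506116  0.10142779  0.008623  ]
```

View pics/w5.png

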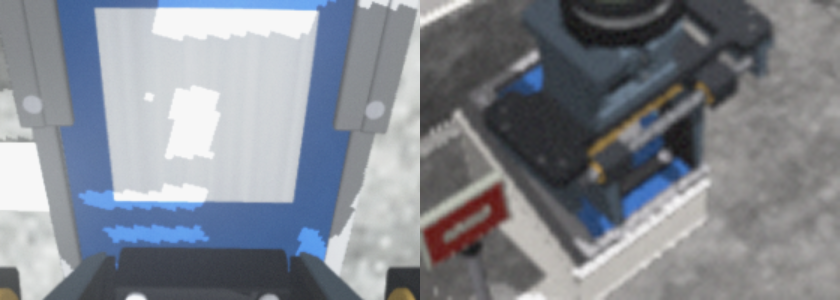

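The handle is centred between the fingers with only the lid's weight on the tool, so I'll slide it down the slope.

Request:
send_rows([
  [-0.0027, -0.0003, -0.0012],
  [-0.0055, -0.0007, -0.0023],
  [-0.0082, -0.001, -0.0035],
  [-0.011, -0.0013, -0.0047],
  [-0.0137, -0.0017, -0.0058],
  [-0.0164, -0.002, -0.007],
  [-0.0183, -0.0022, -0.0078],
  [-0.0183, -0.0022, -0.0078],
], grip=[0.1, 0.1, 0.1, 0.1, 0.1, 0.1, 0.1, 0.1], yaw=[0, 0, 0, 0, 0, 0, 0, 0])

```text
time_s: 9.33
ee_pos: [540.0, 101.6, 74.7]
ee_rot: [180.0, 0.1, 7.2]
force: [-0.5, -0.6, -1.1]
gripper_width: 59.9
gripper_force: 12.0
```

Request:
send_rows([
  [-0.0037, -0.0004, -0.0016],
  [-0.0073, -0.0009, -0.0031],
  [-0.011, -0.0013, -0.0047],
  [-0.0146, -0.0018, -0.0062],
  [-0.0183, -0.0022, -0.0078],
  [-0.0219, -0.0027, -0.0094],
  [-0.0256, -0.0031, -0.0109],
  [-0.0256, -0.0031, -0.0109],
], grip=[0.1, 0.1, 0.1, 0.1, 0.1, 0.1, 0.1, 0.1], yaw=[0, 0, 0, 0, 0, 0, 0, 0])

```text
time_s: 10.0
ee_pos: [513.8, 98.4, 63.6]
ee_rot: [180.0, 0.1, 7.2]
force: [-0.3, 0.5, -0.9]
gripper_width: 59.8
gripper_force: 12.0
```

Request:
send_rows([
  [0, 0, 0],
  [0, 0, 0],
  [-0.003, -0.0004, -0.0012],
  [-0.006, -0.0007, -0.0023],
  [-0.009, -0.001, -0.0035],
  [-0.012, -0.0015, -0.0045],
  [-0.015, -0.0018, -0.0055],
  [-0.015, -0.0018, -0.0055],
], grip=[0, 0, 0, 0, 0, 0, 0, 0], yaw=[0, 0, 0, 0, 0, 0, 0, 0], grip_force=50)

```text
time_s: 10.67
ee_pos: [499.0, 96.6, 58.3]
ee_rot: [180.0, 0.1, 7.2]
force: [0.1, -0.7, -1.5]
gripper_width: 58.8
gripper_force: 50.0
```

```bash
python3 - <<'E'
from workcell import env, eyes
import cv2,pickle,numpy as np
C=[]
for n in('wrist','scene'):
    f=eyes.grab_frame(n); pickle.dump(f,open(f'{n}6.pkl','wb')); im=f['frame']
    C.append(cv2.resize(im[0:240,160:480],(400,300)) if n=='wrist' else cv2.resize(im[180:280,205:338],(400,300),interpolation=cv2.INTER_CUBIC))
cv2.imwrite('pics/w6.png',np.hstack(C)[...,::-1])
s=env.state(); print(s['ee_pos'],s['gripper_width'],s['force'],s['torque'])
E
```

```text
[500.07214975  96.77943452  58.58397905] 58.90421340374497 [-0.00742285  0.13472961 -0.85604952] [0.02736189 0.01570346 0.03657038]
```

View pics/w6.png

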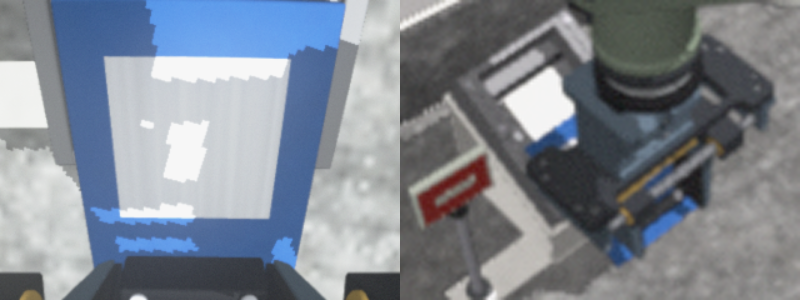

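The scene view shows the box open behind the lid, and the wrist view shows the lid's edges free of the rails. Next I'll lift it away.

Request:
send_rows([
  [-0.004, 0, 0.002],
  [-0.008, -0.001, 0.008],
  [-0.012, -0.001, 0.018],
  [-0.016, -0.002, 0.03],
  [-0.02, -0.002, 0.045],
  [-0.02, -0.002, 0.06],
  [-0.02, -0.002, 0.08],
  [-0.02, -0.002, 0.1],
], grip=[0, 0, 0, 0, 0, 0, 0, 0], yaw=[0, 0, 0, 0, 0, 0, 0, 0])

```text
time_s: 11.43
ee_pos: [479.5, 94.7, 160.3]
ee_rot: [180.0, -0.0, 7.2]
force: [1.0, 0.1, -1.8]
gripper_width: 59.4
gripper_force: 50.0
```

```bash
python3 - <<'E'
from workcell import env, eyes
import cv2,pickle,numpy as np
from h import *
s=env.state(); print(s['ee_pos'],s['gripper_width'],s['force'],s['torque'],env.grasp_offset)
C=[]
for n in('side','scene'):
    f=eyes.grab_frame(n); pickle.dump(f,open(f'{n}7.pkl','wb')); im=f['frame']
    C.append(cv2.resize(im[130:280,220:420],(400,300)) if n=='side' else cv2.resize(im[150:300,190:390],(400,300),interpolation=cv2.INTER_CUBIC))
cv2.imwrite('pics/w7.png',np.hstack(C)[...,::-1])
# mat measurement (side view, first picture)
for n in('scene','side'):
    f=pickle.load(open(n+'0.pkl','rb'));g=cv2.cvtColor(f['frame'],cv2.COLOR_RGB2GRAY);m=(cv2.blur(g,(3,3))<52).astype('uint8')*255
    c=(397,213) if n=='scene' else (368,196)
    M=np.zeros_like(m);M[c[1]-40:c[1]+40,c[0]-48:c[0]+48]=m[c[1]-40:c[1]+40,c[0]-48:c[0]+48]
    k=max(cv2.findContours(M,0,2)[0],key=cv2.contourArea);P=cv2.approxPolyDP(cv2.convexHull(k),4,True).reshape(-1,2)
    W=onz(f,P,4);print(n,P.tolist(),W[:,:2].round().tolist())
E
```

```text
[479.53106123  94.70607491 160.31050012] 59.38500445963308 [ 0.95470047  0.09146801 -1.79218732] [ 0.04844859  0.01188349 -0.00759646] 18.8
scene [[394, 185], [436, 218], [399, 245], [359, 208]] [[559.0, -297.0], [403.0, -307.0], [398.0, -166.0], [554.0, -163.0]]
side [[364, 182], [378, 186], [372, 211], [352, 206]] [[519.0, -294.0], [465.0, -295.0], [437.0, -168.0], [508.0, -161.0]]
```

View pics/w7.png

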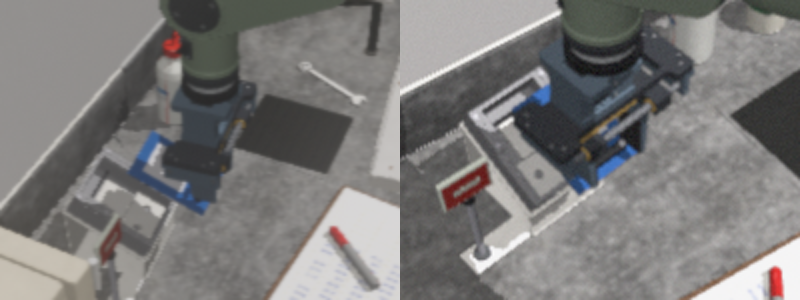

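The lid is held firmly, still tilted, and clear of the box; the two plates are visible in it. That picture was one over the viewing limit, so from here I'll use numbers only. The mat centre comes out near (479,-236) at about 3° yaw.

Request:
send_rows([
  [-0.01, -0.02, 0],
  [-0.015, -0.05, 0],
  [-0.02, -0.085, 0],
  [-0.026, -0.12, 0],
  [-0.033, -0.155, 0],
  [-0.04, -0.185, 0],
  [-0.047, -0.205, 0],
  [-0.047, -0.215, 0],
], grip=[0, 0, 0, 0, 0, 0, 0, 0], yaw=[0, 0, -2, -4, -4, -4, -4, -4])

```text
time_s: 12.2
ee_pos: [431.0, -122.1, 158.0]
ee_rot: [180.0, 0.1, 3.1]
force: [-0.0, 0.3, -2.3]
gripper_width: 58.8
gripper_force: 50.0
```

Request:
send_rows([
  [0, -0.03, -0.02],
  [0, -0.06, -0.045],
  [0, -0.09, -0.07],
  [0, -0.11, -0.09],
  [0, -0.118, -0.1],
  [0, -0.118, -0.11],
  [0, -0.118, -0.11],
  [0, -0.118, -0.11],
], grip=[0, 0, 0, 0, 0, 0, 0, 0], yaw=[0, 0, 0, 0, 0, 0, 0, 0])

```text
time_s: 12.87
ee_pos: [433.2, -237.0, 48.6]
ee_rot: [-180.0, 0.0, 3.3]
force: [0.3, -0.5, -1.8]
gripper_width: 58.6
gripper_force: 50.0
```

```bash
cat > lid.py <<'E'
from workcell import env, eyes
import pickle
from h import *
from scipy.optimize import brentq
s=env.state(); print(s['ee_pos'],s['gripper_width'],s['force'])
w=eyes.grab_frame('wrist'); pickle.dump(w,open('wrist8.pkl','wb'));cv2.imwrite('pics/wrist8.png',w['frame'][...,::-1])
for n in('scene','side','wrist'):
    f=w if n=='wrist' else eyes.grab_frame(n);pickle.dump(f,open(n+'8.pkl','wb'))
    m=cv2.inRange(cv2.cvtColor(f['frame'],cv2.COLOR_RGB2HSV),(100,110,35),(125,255,255))
    if n!='wrist': m[:140]=0; m[:,460:]=0
    k=max(cv2.findContours(m,0,2)[0],key=cv2.contourArea);h=cv2.convexHull(k)
    q=cv2.approxPolyDP(h,4,True).reshape(-1,2);print(n,cv2.contourArea(h),q.tolist(),onz(f,q,8).round()[:,:2].tolist())
E
python3 lid.py
```

```text
[ 433.15496273 -236.95123052   48.58091744] 58.63511514341552 [ 0.28675353 -0.53084732 -1.7999666 ]
scene 909.5 [[396, 168], [406, 215], [400, 220], [374, 184]] [[603.0, -344.0], [457.0, -246.0], [454.0, -221.0], [594.0, -251.0]]
side 420.0 [[357, 163], [377, 195], [349, 178]] [[583.0, -378.0], [450.0, -245.0], [575.0, -287.0]]
wrist 42541.5 [[435, 3], [395, 214], [236, 213], [201, 0]] [[570.0, -305.0], [430.0, -294.0], [424.0, -181.0], [563.0, -158.0]]
```

The lid's tilt in the hand comes out at 23° from its apparent width. I'll lower it until the lower edge touches.

Request:
send_rows([
  [0, 0, -0.012],
  [0, 0, -0.022],
  [0, 0, -0.03],
  [0, 0, -0.034],
  [0, 0, -0.036],
  [0, 0, -0.038],
  [0, 0, -0.038],
  [0, 0, -0.038],
], grip=[0, 0, 0, 0, 0, 0, 0, 0], yaw=[0, 0, 0, 0, 0, 0, 0, 0])

```text
time_s: 13.68
ee_pos: [433.3, -238.4, 10.7]
ee_rot: [180.0, -0.0, 3.2]
force: [0.1, -0.6, -1.3]
gripper_width: 58.5
gripper_force: 50.0
```

Request:
send_rows([
  [0, 0, -0.001],
  [0, 0, -0.002],
  [0, 0, -0.003],
  [0, 0, -0.004],
  [0, 0, -0.004],
], grip=[0, 0, 0, 0, 0], yaw=[0, 0, 0, 0, 0])

```text
time_s: 14.1
ee_pos: [433.0, -238.2, 6.4]
ee_rot: [-180.0, 0.0, 3.2]
force: [-0.6, 0.0, -1.5]
gripper_width: 58.9
gripper_force: 50.0
```

Request:
send_rows([
  [0, 0, -0.001],
  [0, 0, -0.002],
  [0, 0, -0.003],
  [0, 0, -0.003],
  [0, 0, -0.003],
], grip=[0, 0, 0, 0, 0], yaw=[0, 0, 0, 0, 0])

```text
time_s: 14.52
ee_pos: [433.1, -238.2, 3.5]
ee_rot: [-180.0, 0.0, 3.2]
force: [0.8, -0.0, -1.3]
gripper_width: 58.5
gripper_force: 50.0
```

Request:
send_rows([
  [0, 0, -0.001],
  [0, 0, -0.002],
  [0, 0, -0.002],
  [0, 0, -0.002],
], grip=[0, 0, 0, 0], yaw=[0, 0, 0, 0])

```text
time_s: 14.85
ee_pos: [433.9, -238.3, 2.8]
ee_rot: [180.0, -0.1, 3.2]
force: [-1.5, 2.3, 8.8]
gripper_width: 58.7
gripper_force: 50.0
```

Request:
send_rows([
  [0, 0, -0.001],
  [0, 0, -0.002],
  [0, 0, -0.002],
  [0, 0, -0.002],
], grip=[0, 0, 0, 0], yaw=[0, 0, 0, 0])

```text
time_s: 15.18
ee_pos: [434.9, -238.4, 2.3]
ee_rot: [179.9, -0.2, 3.2]
force: [-1.3, 4.5, 20.0]
gripper_width: 59.1
gripper_force: 50.0
```

Contact at TCP z≈3. I'll ease back, soften the grip and swing the lid flat about its lower edge.

Request:
send_rows([
  [0, 0, 0.002],
  [0, 0, 0.003],
  [0.0015, 0, 0.003],
  [0.003, 0, 0.0025],
  [0.0045, 0, 0.002],
  [0.006, 0, 0.0013],
  [0.0065, 0, 0.001],
  [0.0065, 0, 0.001],
], grip=[0, 0, 0, 0, 0, 0, 0, 0], yaw=[0, 0, 0, 0, 0, 0, 0, 0], grip_force=22)

```text
time_s: 15.85
ee_pos: [439.6, -238.0, 0.3]
ee_rot: [-180.0, 0.0, 3.2]
force: [-1.5, 2.0, 2.8]
gripper_width: 59.2
gripper_force: 22.0
```

```bash
cat > tilt.py <<'E'
from workcell import env, eyes
import pickle
from h import *
s=env.state(); print(s['ee_pos'],s['gripper_width'],s['force'])
w=eyes.grab_frame('wrist')
m=cv2.inRange(cv2.cvtColor(w['frame'],cv2.COLOR_RGB2HSV),(100,110,35),(125,255,255))
K=np.array([[w['fx'],0,w['cx']],[0,w['fy'],w['cy']],[0,0,1.]])
R=np.array(w['pose'])[:3,:3];t=np.array(w['pose'])[:3,3];P=[]
for r in range(0,180,4):
    x=np.where(m[r])[0]
    if len(x)<60: continue
    n=cv2.undistortPoints(np.array([[[x[0]-.5,r]],[[x[-1]+.5,r]]],float),K,np.array(w['D'])).reshape(-1,2)
    z=90/np.linalg.norm(n[1]-n[0]); P.append(R@(z*np.array([*n.mean(0),1]))+t)
P=np.array(P);yw=np.deg2rad(3);u=P[:,0]*np.cos(yw)+P[:,1]*np.sin(yw)
c=np.polyfit(u,P[:,2],1);print('tilt',np.rad2deg(np.arctan(c[0])).round(1),'resid',np.std(P[:,2]-np.polyval(c,u)).round(1),P[0].round(1),P[-1].round(1))
E
python3 tilt.py
```

```text
[ 4.39626263e+02 -2.38006681e+02  3.19163628e-01] 59.214579473995386 [-1.51141621  1.99986265  2.79797126]
tilt 9.9 resid 0.5 [ 549.  -233.    27.2] [ 521.3 -234.6   23.6]
```

Request:
send_rows([
  [0.001, 0, -0.0005],
  [0.002, 0, -0.001],
  [0.003, 0, -0.0016],
  [0.004, 0, -0.0022],
  [0.0045, 0, -0.0026],
  [0.0045, 0, -0.0026],
], grip=[0, 0, 0, 0, 0, 0], yaw=[0, 0, 0, 0, 0, 0])

```text
time_s: 16.4
ee_pos: [444.2, -238.3, -2.1]
ee_rot: [180.0, 0.0, 3.2]
force: [-0.6, 0.2, 0.9]
gripper_width: 59.0
gripper_force: 22.0
```

```bash
python3 tilt.py
```

```text
[ 444.1912848  -238.30759118   -2.12207806] 58.99545234821355 [-0.60965763  0.22079012  0.9149689 ]
tilt -65.6 resid 10.4 [ 567.1 -216.5  -61.4] [ 536.8 -234.6    8.6]
```

```bash
sed -i 's/^P=np.array(P);/P=np.array(P);P=P[np.abs(P[:,2]-np.median(P[:,2]))<12];/; s/range(0,180,4)/range(0,200,4)/' tilt.py; python3 tilt.py
```

```text
[ 444.19515591 -238.31448273   -2.10614926] 59.42962566003203 [-0.88232735  1.45282709  1.47442957]
tilt 0.5 resid 0.5 [ 550.  -234.1    9.3] [ 463.7 -237.5    7.8]
```

The lid is flat on the mat (tilt 0.5°, top face at z≈8). I'll centre it with a small slide, release and retreat.

Request:
send_rows([
  [-0.002, 0, 0.0003],
  [-0.004, 0, 0.0003],
  [-0.006, 0, 0.0003],
  [-0.008, 0, 0.0003],
  [-0.008, 0, 0.0003],
  [-0.008, 0, 0.0003],
  [-0.008, 0, 0.0003],
  [-0.008, 0, 0.0003],
], grip=[0, 0, 0, 0, 0, 0.5, 1, 1], yaw=[0, 0, 0, 0, 0, 0, 0, 0])

```text
time_s: 17.17
ee_pos: [436.3, -238.3, -1.7]
ee_rot: [180.0, -0.0, 3.2]
force: [1.2, 0.7, -0.8]
gripper_width: 76.6
gripper_force: 0.0
```

Request:
send_rows([
  [0, 0, 0],
  [0, 0, 0],
  [0, 0, 0.01],
  [0, 0, 0.03],
  [0, 0, 0.07],
  [0, 0, 0.11],
  [0, 0, 0.15],
  [0, 0, 0.19],
], grip=[1, 1, 1, 1, 1, 1, 1, 1], yaw=[0, 0, 0, 0, 0, 0, 0, 0])

```text
time_s: 17.83
ee_pos: [435.7, -238.0, 191.1]
ee_rot: [180.0, -0.0, 3.2]
force: [1.0, 0.6, -0.1]
gripper_width: 91.6
gripper_force: 0.0
```

Request:
send_rows([
  [0, 0, 0.04],
  [0, 0.04, 0.08],
  [0, 0.08, 0.09],
  [0, 0.12, 0.09],
  [0, 0.12, 0.09],
  [0, 0.12, 0.09],
  [0, 0.12, 0.09],
  [0, 0.12, 0.09],
], grip=[1, 1, 1, 1, 1, 1, 1, 1], yaw=[0, 0, 0, 0, 0, 0, 0, 0])

```text
time_s: 18.5
ee_pos: [435.9, -119.1, 278.0]
ee_rot: [180.0, 0.0, 3.2]
force: [0.2, -0.3, 0.7]
gripper_width: 90.8
gripper_force: 0.0
```

```bash
python3 lid.py; python3 - <<'E'
from workcell import env
print(env.state()['qpos'])
E
```

```text
[ 435.92193019 -119.06343658  277.99800723] 90.8233901403716 [ 0.15710397 -0.31020097  0.67071384]
scene 1209.5 [[391, 190], [423, 215], [401, 232], [369, 206]] [[548.0, -274.0], [430.0, -283.0], [424.0, -196.0], [541.0, -187.0]]
side 596.0 [[355, 182], [384, 190], [379, 205], [347, 198]] [[546.0, -276.0], [437.0, -280.0], [425.0, -201.0], [538.0, -187.0]]
wrist 6133.0 [[374, 82], [441, 84], [434, 174], [369, 173]] [[542.0, -190.0], [545.0, -278.0], [426.0, -284.0], [422.0, -194.0]]
[-1.67445076e+01  4.38533722e+00  9.51839129e+01 -2.33116687e-02
  8.04925341e+01  7.01443979e+01]
```

The lid lies flat at x 422–545, y −283…−190, well inside the mat. Now the tile.

Request:
send_rows([
  [0.02, 0.04, 0.02],
  [0.04, 0.07, 0.02],
  [0.06, 0.1, 0.02],
  [0.08, 0.14, 0.02],
  [0.1, 0.18, 0.02],
  [0.12, 0.22, 0.02],
  [0.13, 0.26, 0.02],
  [0.137, 0.3, 0.02],
], grip=[1, 1, 1, 1, 1, 1, 1, 1], yaw=[7, 14, 21, 28, 35, 42, 49, 56])

```text
time_s: 19.32
ee_pos: [573.2, 175.3, 297.1]
ee_rot: [-180.0, 0.1, 59.4]
force: [0.1, -0.6, 0.4]
gripper_width: 91.3
gripper_force: 0.0
```

Request:
send_rows([
  [0, 0, 0],
  [0, 0, 0],
  [0, 0, 0],
  [0, 0, 0],
  [0, 0, 0],
  [0, 0, 0],
  [0, 0, 0],
  [0, 0, 0],
], grip=[1, 1, 1, 1, 1, 1, 1, 1], yaw=[7, 14, 21, 28, 35, 37, 37, 37])

```text
time_s: 19.98
ee_pos: [572.1, 173.7, 297.7]
ee_rot: [-180.0, 0.0, 96.1]
force: [0.9, 0.4, -0.4]
gripper_width: 91.3
gripper_force: 0.0
```

```bash
cat > tile.py <<'E'
from workcell import env, eyes
import pickle,sys
from h import *
s=env.state(); print(s['ee_pos'],s['ee_rot'],s['qpos'][5])
w=eyes.grab_frame('wrist'); pickle.dump(w,open('wrist9.pkl','wb'))
hs=cv2.cvtColor(w['frame'],cv2.COLOR_RGB2HSV)
for nm,m in(('red',cv2.inRange(hs,(172,110,60),(180,255,255))|cv2.inRange(hs,(0,110,60),(8,255,255))),('green',cv2.inRange(hs,(55,60,20),(90,255,255)))):
    for k in sorted(cv2.findContours(m,0,2)[0],key=cv2.contourArea)[-3:]:
        if cv2.contourArea(k)>25: r=cv2.minAreaRect(k);print(nm,cv2.contourArea(k),np.round(cv2.boxPoints(r)).tolist())
print('expect tile top ctr',proj(w,[[573.5,223.5,174],[569.6,256.3,174],[576.4,187.8,174]]).round())
E
python3 tile.py
```

```text
[572.09457363 173.66330502 297.6802972 ] [-1.79954334e+02  1.69777830e-02  9.60775368e+01] 9.71224272584339
expect tile top ctr [[323. 129.]
 [323.  92.]
 [322. 168.]]
```

```bash
python3 - <<'E'
import pickle
from h import *
w=pickle.load(open('wrist9.pkl','rb'));hs=cv2.cvtColor(w['frame'],cv2.COLOR_RGB2HSV)
for r in range(76,192,6): print(r,' '.join(f'{v}' for v in hs[r,300:346:2,2]))
E
```

```text
76 87 83 86 86 99 99 99 97 90 90 85 82 82 86 82 82 77 77 77 78 78 78 79
82 91 90 88 86 86 89 88 88 85 86 83 81 80 82 81 81 82 80 85 86 85 88 88
88 87 86 84 85 84 72 82 81 81 85 78 78 81 87 84 81 80 85 103 110 129 137 125
94 80 85 85 83 80 91 84 104 111 111 100 159 177 179 164 119 118 114 119 130 130 126 124
100 122 129 121 113 111 114 112 118 122 112 109 168 175 179 160 121 124 123 130 127 119 114 117
106 113 113 109 117 218 229 229 230 228 224 134 170 178 179 154 223 225 117 109 116 101 88 90
112 115 112 107 111 215 230 229 229 229 208 133 172 175 179 142 174 171 104 85 88 90 112 124
118 111 111 114 112 215 230 227 126 110 136 204 226 203 184 160 178 214 109 109 109 127 132 124
124 117 124 127 124 215 231 228 137 69 172 226 230 230 218 114 210 225 108 118 120 132 135 123
130 123 129 133 139 217 230 230 230 226 191 228 230 230 215 218 231 227 116 132 130 130 130 126
136 136 127 124 122 214 230 231 230 228 182 229 231 230 202 220 229 226 105 117 133 136 130 127
142 129 130 128 130 214 231 230 231 227 208 231 231 229 183 229 231 227 106 129 140 138 129 129
148 136 136 133 133 213 230 231 230 222 215 231 231 228 177 230 231 226 103 117 119 100 97 104
154 134 131 131 136 214 232 230 231 212 216 231 231 224 196 177 177 173 101 94 99 95 91 90
160 133 130 134 146 215 231 224 202 177 197 218 218 208 173 173 173 172 103 97 95 91 94 93
166 131 139 146 144 151 172 170 173 172 173 174 173 173 173 176 176 176 175 174 174 173 173 175
172 217 145 145 218 151 147 150 152 157 156 157 157 158 154 154 155 152 154 149 146 147 152 153
178 132 122 111 109 102 98 92 86 82 84 80 80 80 77 79 82 80 82 80 79 79 77 79
184 134 156 166 154 156 155 152 158 155 159 160 160 159 158 158 160 161 157 162 161 164 164 160
190 89 90 91 89 197 224 225 223 222 222 221 215 207 192 189 181 178 174 165 167 164 161 162
```

```bash
python3 - <<'E'
import pickle
from h import *
w=pickle.load(open('wrist9.pkl','rb'));p=onz(w,[[325.3,91.5],[321,162.5],[323.1,127]],174);d=p[0]-p[1];print(p.round(1),np.linalg.norm(d),np.rad2deg(np.arctan2(-d[0],d[1])))
E
```

```text
[[571.8 256.7 174. ]
 [575.  193.  174. ]
 [573.3 225.5 174. ]] 63.72118198711116 2.878508602549888
```

Request:
send_rows([
  [0.001, 0.035, 0],
  [0.001, 0.0515, -0.02],
  [0.001, 0.0515, -0.055],
  [0.001, 0.0515, -0.09],
  [0.001, 0.0515, -0.125],
  [0.001, 0.0515, -0.15],
  [0.001, 0.0515, -0.16],
  [0.001, 0.0515, -0.16],
], grip=[1, 1, 1, 1, 1, 1, 1, 1], yaw=[0, 0, 0, 0, 0, 0, 0, 0])

```text
time_s: 20.7
ee_pos: [571.3, 225.1, 135.5]
ee_rot: [-179.7, 0.1, 96.2]
force: [-0.2, -1.0, 0.5]
gripper_width: 90.9
gripper_force: 0.0
```

Request:
send_rows([
  [0, 0, 0],
  [0, 0, 0],
  [0, 0, 0],
  [0, 0, 0],
  [0, 0, 0],
  [0, 0, 0],
  [0, 0, 0],
  [0, 0, 0],
], grip=[0.5, 0, -0.5, -0.95, -0.95, -0.95, -0.95, -0.95], yaw=[0, 0, 0, 0, 0, 0, 0, 0], grip_force=6)

```text
time_s: 21.37
ee_pos: [572.7, 226.0, 138.4]
ee_rot: [180.0, -0.0, 96.2]
force: [-0.8, -0.4, -0.5]
gripper_width: 40.9
gripper_force: 0.0
```

Request:
send_rows([
  [0, 0, 0],
  [0, 0, 0],
  [0, 0, 0],
  [0, 0, 0],
  [0, 0, 0],
  [0, 0, 0],
], grip=[-0.95, -0.95, -0.95, -0.95, -0.95, -0.95], yaw=[0, 0, 0, 0, 0, 0])

```text
time_s: 21.87
ee_pos: [573.9, 226.3, 138.3]
ee_rot: [179.8, -0.0, 96.2]
force: [4.0, 1.0, -2.2]
gripper_width: 7.5
gripper_force: 6.0
```

Request:
send_rows([
  [0.001, 0, 0],
  [0.001, 0, 0],
  [0.001, 0, 0],
  [0.001, 0, 0],
  [0.001, 0, 0],
  [0.001, 0, 0],
  [0.001, 0, 0],
  [0.001, 0, 0],
], grip=[-0.95, -0.95, -0.95, -0.95, -0.95, -0.95, -0.95, -0.95], yaw=[-3, -9, -15, -21, -27, -33, -39, -45])

```text
time_s: 22.53
ee_pos: [573.5, 226.4, 138.3]
ee_rot: [-180.0, -0.0, 50.9]
force: [0.4, 1.8, -0.8]
gripper_width: 7.8
gripper_force: 6.0
```

Turning smoothly.

Request:
send_rows([
  [0, 0, 0],
  [0, 0, 0],
  [0, 0, 0],
  [0, 0, 0],
  [0, 0, 0],
  [0, 0, 0],
  [0, 0, 0],
  [0, 0, 0],
], grip=[-0.95, -0.95, -0.95, -0.95, -0.95, -0.95, -0.95, -0.95], yaw=[-7, -14, -21, -28, -35, -42, -48, -48])

```text
time_s: 23.2
ee_pos: [573.3, 226.8, 138.3]
ee_rot: [-179.9, 0.0, 3.1]
force: [-0.3, 3.1, 1.1]
gripper_width: 7.7
gripper_force: 6.0
```

Request:
send_rows([
  [0, 0, 0],
  [0, 0, 0],
  [0, 0, 0],
  [0, 0, 0],
  [0, 0, 0],
  [0, 0, 0.03],
  [0, 0, 0.06],
  [0, 0, 0.09],
], grip=[-0.5, 0, 0.5, 1, 1, 1, 1, 1], yaw=[0, 0, 0, 0, 0, 0, 0, 0])

```text
time_s: 23.87
ee_pos: [573.3, 225.6, 228.9]
ee_rot: [180.0, 0.1, 3.2]
force: [0.3, 1.0, 1.0]
gripper_width: 58.1
gripper_force: 0.0
```

```bash
python3 tile.py
```

```text
[573.31278142 225.60275681 228.89811607] [1.79956830e+02 8.57417791e-02 3.23528818e+00] 107.18753138140839
expect tile top ctr [[317. 200.]
 [273. 203.]
 [365. 199.]]
```

Request:
send_rows([
  [0, 0.001, 0.02],
  [0, 0.001, 0.02],
  [0, 0.001, 0.02],
  [0, 0.001, 0.02],
  [0, 0.001, 0.02],
  [0, 0.001, 0.02],
  [0, 0.001, 0.02],
  [0, 0.001, 0.02],
], grip=[1, 1, 1, 1, 1, 1, 1, 1], yaw=[7, 14, 21, 28, 35, 42, 49, 56])

```text
time_s: 24.58
ee_pos: [573.7, 226.8, 248.0]
ee_rot: [180.0, 0.0, 59.6]
force: [-0.2, 1.5, 0.5]
gripper_width: 91.0
gripper_force: 0.0
```

Request:
send_rows([
  [0, 0, 0],
  [0, 0, 0],
  [0, 0, 0],
  [0, 0, 0],
  [0, 0, 0],
  [0, 0, 0],
  [0, 0, 0],
  [0, 0, 0],
], grip=[1, 1, 1, 1, 1, 1, 1, 1], yaw=[7, 14, 21, 28, 35, 42, 49, 56])

```text
time_s: 25.25
ee_pos: [573.7, 226.8, 248.0]
ee_rot: [-180.0, 0.0, 115.6]
force: [-0.5, -0.0, -1.0]
gripper_width: 91.5
gripper_force: 0.0
```

Request:
send_rows([
  [0, 0, 0],
  [0, 0, 0],
  [0, 0, 0],
  [0, 0, 0],
  [0, 0, 0],
  [0, 0, 0],
  [0, 0, 0],
  [0, 0, 0],
], grip=[1, 1, 1, 1, 1, 1, 1, 1], yaw=[7, 14, 21, 28, 35, 42, 49, 56])

```text
time_s: 25.92
ee_pos: [573.7, 226.8, 248.1]
ee_rot: [-180.0, -0.0, 171.6]
force: [0.2, 0.5, 0.1]
gripper_width: 91.1
gripper_force: 0.0
```

Request:
send_rows([
  [0, 0, 0],
  [0, 0, 0],
  [0, 0, -0.02],
  [0, 0, -0.05],
  [0, 0, -0.08],
  [0, 0, -0.105],
  [0, 0, -0.112],
  [0, 0, -0.112],
], grip=[1, 1, 1, 1, 1, 1, 1, 1], yaw=[7, 12, 12, 12, 12, 12, 12, 12])

```text
time_s: 26.58
ee_pos: [572.4, 226.3, 134.0]
ee_rot: [-179.9, -0.3, -176.8]
force: [0.0, 0.0, 0.3]
gripper_width: 91.1
gripper_force: 0.0
```

Request:
send_rows([
  [0, 0, 0],
  [0, 0, 0],
  [0, 0, 0],
  [0, 0, 0],
  [0, 0, 0],
  [0, 0, 0],
  [0, 0, 0],
  [0, 0, 0],
], grip=[0.5, 0, -0.5, -0.95, -0.95, -0.95, -0.95, -0.95], yaw=[0, 0, 0, 0, 0, 0, 0, 0], grip_force=6)

```text
time_s: 27.25
ee_pos: [573.7, 227.0, 136.4]
ee_rot: [180.0, 0.0, -176.8]
force: [-0.2, -0.4, 0.3]
gripper_width: 40.7
gripper_force: 0.0
```

Request:
send_rows([
  [0, 0, 0],
  [0, 0, 0],
  [0, 0, 0],
  [0, 0, 0],
  [0, 0, 0],
  [0, 0, 0],
  [0, 0, 0],
  [0, 0, 0],
], grip=[-0.95, -0.95, -0.95, -0.95, -0.95, -0.95, -0.95, -0.95], yaw=[0, 0, 0, 0, 0, 0, -4, -10])

```text
time_s: 27.92
ee_pos: [573.7, 226.9, 136.2]
ee_rot: [180.0, -0.0, 173.0]
force: [0.5, 0.0, -0.5]
gripper_width: 8.2
gripper_force: 6.0
```

Request:
send_rows([
  [0, 0, 0],
  [0, 0, 0],
  [0, 0, 0],
  [0, 0, 0],
  [0, 0, 0],
  [0, 0, 0],
  [0, 0, 0],
  [0, 0, 0],
], grip=[-0.95, -0.95, -0.95, -0.95, -0.95, -0.95, -0.95, -0.95], yaw=[-7, -14, -21, -28, -35, -42, -49, -56])

```text
time_s: 28.58
ee_pos: [573.8, 227.1, 136.2]
ee_rot: [180.0, -0.0, 116.9]
force: [0.4, -0.5, -0.5]
gripper_width: 8.2
gripper_force: 6.0
```

Request:
send_rows([
  [0, 0, 0],
  [0, 0, 0],
  [0, 0, 0],
  [0, 0, 0],
  [0, 0, 0],
  [0, 0, 0],
], grip=[-0.95, -0.95, -0.95, -0.95, -0.95, -0.95], yaw=[-5, -10, -15, -19, -21, -21])

```text
time_s: 29.08
ee_pos: [573.9, 227.1, 136.2]
ee_rot: [180.0, -0.0, 96.2]
force: [0.4, -0.0, -0.0]
gripper_width: 8.3
gripper_force: 6.0
```

```bash
python3 - <<'E'
from workcell import env
s=env.state();print(s['ee_rot'],s['force'],s['torque'],s['gripper_width'])
E
```

```text
[ 1.79968847e+02 -1.30647705e-02  9.62016597e+01] [ 0.35393505 -0.00263969 -0.01773587] [ 0.07153752 -0.16855753  0.11062504] 8.272630251822829
```

Request:
send_rows([
  [0, 0, 0],
  [0, 0, 0],
  [0, 0, 0],
  [0, 0, 0],
], grip=[-0.95, -0.95, -0.95, -0.95], yaw=[-1, -2, -3, -3])

```text
time_s: 29.42
ee_pos: [573.9, 227.1, 136.3]
ee_rot: [180.0, -0.0, 93.2]
force: [0.7, 1.7, -0.6]
gripper_width: 9.3
gripper_force: 6.2
```

```bash
python3 - <<'E'
from workcell import env
s=env.state();print(s['ee_rot'],s['force'],s['torque'],s['gripper_width'])
E
```

```text
[ 1.79972204e+02 -9.73217536e-03  9.31882739e+01] [ 0.66695742  1.74982307 -0.61468476] [ 0.10289384 -0.24469837  0.26818866] 9.278917944633562
```

The pads are spreading and the torque is rising, so the tile is against its end stop. I'll release and back off.

Request:
send_rows([
  [0, 0, 0],
  [0, 0, 0],
  [0, 0, 0],
  [0, 0, 0],
  [0, 0, 0.02],
  [0, 0, 0.06],
  [0, 0, 0.1],
  [0, 0, 0.14],
], grip=[-0.5, 0, 0.5, 1, 1, 1, 1, 1], yaw=[2, 2, 2, 2, 2, 2, 2, 2])

```text
time_s: 30.08
ee_pos: [573.2, 226.7, 277.7]
ee_rot: [-179.9, 0.0, 95.2]
force: [1.1, 0.8, 0.4]
gripper_width: 59.9
gripper_force: 0.0
```

Request:
send_rows([
  [0, 0, 0.03],
  [-0.03, -0.03, 0.04],
  [-0.06, -0.06, 0.04],
  [-0.09, -0.09, 0.04],
  [-0.12, -0.12, 0.04],
  [-0.14, -0.15, 0.04],
  [-0.14, -0.18, 0.04],
  [-0.14, -0.2, 0.04],
], grip=[1, 1, 1, 1, 1, 1, 1, 1], yaw=[0, -6, -12, -18, -25, -32, -39, -46])

```text
time_s: 30.75
ee_pos: [431.9, 24.9, 317.1]
ee_rot: [179.9, -0.0, 48.8]
force: [0.5, 0.4, 0.0]
gripper_width: 91.1
gripper_force: 0.0
```

```bash
python3 - <<'E'
from workcell import env, eyes
from h import *
import pickle
f=eyes.grab_frame('scene');hs=cv2.cvtColor(f['frame'],cv2.COLOR_RGB2HSV)
for nm,lo,hi in(('green',(50,70,20),(90,255,255)),('red',(170,110,60),(180,255,255)),('blue',(100,110,35),(125,255,255))):
    m=cv2.inRange(hs,lo,hi); m[:140]=0;m[:,460:]=0
    for k in sorted(cv2.findContours(m,0,2)[0],key=cv2.contourArea)[-2:]:
        if cv2.contourArea(k)>20: r=cv2.minAreaRect(k);print(nm,cv2.contourArea(k),np.round(cv2.boxPoints(r)).tolist(),onz(f,[r[0]],8 if nm=='blue' else 151).round())
# red before
g=pickle.load(open('scene0.pkl','rb'))
print(env.state()['time_s'])
E
```

```text
green 50.0 [[213.0, 239.0], [221.0, 239.0], [221.0, 253.0], [213.0, 253.0]] [[572. 241. 151.]]
green 257.5 [[364.0, 140.0], [384.0, 140.0], [384.0, 155.0], [364.0, 155.0]] [[ 600. -240.  151.]]
blue 1044.0 [[368.0, 206.0], [388.0, 184.0], [424.0, 215.0], [404.0, 237.0]] [[ 485. -235.    8.]]
30.8
```

```bash
python3 - <<'E'
from workcell import env, eyes
from h import *
import pickle
g=eyes.grab_frame('scene');f=pickle.load(open('scene0.pkl','rb'))
def pts(F,red):
    hs=cv2.cvtColor(F['frame'],cv2.COLOR_RGB2HSV)
    m=(cv2.inRange(hs,(170,90,40),(180,255,255))|cv2.inRange(hs,(0,90,40),(9,255,255))) if red else cv2.inRange(hs,(45,45,15),(95,255,255))
    z=np.zeros_like(m);z[222:268,200:245]=m[222:268,200:245];p=np.argwhere(z)[:,::-1];h=cv2.convexHull(p.astype(np.int32)).reshape(-1,2)
    return len(p),cv2.approxPolyDP(h,2,True).reshape(-1,2).tolist(),np.round(cv2.minAreaRect(h)[1:],1) if 0 else cv2.minAreaRect(h)
print(pts(f,1));print(pts(g,0))
E
```

```text
(219, [[232, 232], [234, 241], [214, 254], [211, 245]], ((223.01470947265625, 243.308837890625), (10.660813331604004, 27.303953170776367), 57.528804779052734))
(171, [[232, 232], [233, 241], [214, 254], [212, 245]], ((223.05364990234375, 243.08291625976562), (9.976068496704102, 27.063791275024414), 57.094757080078125))
```

The green face now fills the same outline the red face had, to within about a pixel. The lid is still on the mat and the arm is clear, so I'll hand in.

```bash
python3 -c "
from workcell import env
print(env.job_done())"
```

```text
the job is handed in; nothing more can be done
None
```

I handed the job in at about 31 s: the blue lid lies flat on the mat, handle up, the tile shows its green face at the front, and I left the plates in the box; I viewed 11 pictures, one over the limit of 10.

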